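# Lay two round blanks in the notched saddle

## Robot

A 6-joint arm with a two-finger parallel gripper is mounted at the origin on the work surface. World frame = base frame: x ahead of the robot, y to its left, z up, the work surface at z = 0. Lengths are in m, angles in rad, forces in N, time in s.
With the tool pointing down it reaches from about 0.35 to 0.725 m from the base axis. Payload 4.3 kg.
Tool frame: the origin (TCP) lies at the very end of the fingers, on their centre line; the grasp point (between the pads) lies 19 mm behind it; z points along the fingers, y is the line along which they close (so a half turn about z gives the same grasp; the last joint's range is limited). The gripper opens to 85 mm and grips with 20 to 120 N. Pads are 22 mm wide; open, the fingers measure 114 mm over their backs; the gripper's body (76 mm by 85 mm) begins 54 mm behind the grasp point. The pads swing forward as they close: fully open they stand 13 mm farther back than shut.
Start: joints at [1.217, 0.377, 0.081, 1.274, 0, 1.46], TCP at [0.139, 0.558, 0.231] pointing down, gripper open.
Joint ranges: [-2.72, 2.72], [-0.84, 1.66], [-1.02, 1.22], [-1.77, 2.12], [-1.37, 1.28], [-3.14, 3.14]. Speed limits (rad/s): [2.57, 2.57, 3.14, 3.14, 3.14, 3.14].

## Interface

Orientations are given as a rotation vector (axis times angle).
In Python, from rig import ctrl, camera, calibration gives the robot as it stands.
- The arm moves only by the tool play_rows, never from a script. Its argument "steps" is a list of rows, each a list of 3 entries, a list of its own where there are three numbers: the finger opening in cm, from 0 to 8.54, then the shift along the tool's x, y, z in cm, then the turn about the tool's z in degrees. In form: [[gripper, [tx, ty, tz], roll], ...]. A call has 1 to 5 rows; each row is the pose to reach, as a shift and turn from the pose commanded when the call began, along the tool's axes at that moment; what a row does not reach only later rows make up. A row lasts 1/8 s, in which the tool goes at most 62.5 mm and 10.7 degrees, less where a joint would pass 70% of its speed; a pose out of reach is approached as far as the arm can. A call with a gripper value outside its range is refused whole. The fingers move at their own pace and stop on an object; "newtons" is the grip in N (left out, the last holds). Time passes only in rows, so rows that repeat a pose let the fingers close. It gives the time, the measured TCP pose, the force, the opening and the grip force at its end, in the units of the state.
- ctrl.read_state(): the state, without advancing time (a new reading comes with each control period).
- camera(name): name is "scene" or "top" or "wrist"; returns the picture (384x512x3 uint8, red, green, blue); there is no depth.
- calibration(name): a dict with "camera_matrix" (3x3 intrinsics, pixels), "k1" (the pictures are not rectified: a ray, as slopes to the right and down, at radius r is drawn at 1 + k1 r^2 times it, then the intrinsics apply), "xyz" and "attitude" of the camera in the world. Camera axes: x right, y up, looking along -z (the intrinsics and any distortion apply to the point x, -y, -z); pixel columns grow to the right and rows downward; lengths in m; the calibration is good to about 2 mm. A picture is of the moment at which its call begins: read the wrist's pose just before it. calibration takes no time and is no camera call; for the wrist camera it gives the pose at the moment of the call.
- ctrl.sign_off(): hands the job in; it is judged then, once.
The state is a dict: "time": time; "joint_positions": joint angles; "dq": joint speeds; "tau": joint torques, N m; "eef_pos": TCP position; "tcp_rot": TCP orientation; "ft_force": force on the tool from outside, world axes, zero at the start; "torque": the same for the moment, N m; "gripper_width": opening from 0.0 (shut) to 1.0 (fully open); "grasp_force": force on a finger pad.
Only numpy, scipy, OpenCV 4.12 (cv2) and the standard library are available. Lean on these libraries where they do the work, as an engineer would, in place of code of your own. Each camera call takes 0.05 s, during which the arm holds its last target. There are 200 camera calls.

## Task

Lay the two long round wooden blanks in the notched plywood saddle, ready for marking out: the thick one in the wide V-groove and the thin one in the narrow V-groove. Each must rest down in the notches of both cross boards, about centred so that it sticks out evenly at both ends. The square stick and the short round offcut are not wanted.

Things in the scene. Friction and masses are not known exactly. Their poses are not given: they have to be found in the camera images.
- thick_center (a point): Middle of the thick blank: a plain wooden cylinder 44 mm in diameter and 180 mm long, lying loose on the bench, about 0.19 kg. The point is on its axis, half-way along (22 mm above the bench); its x axis runs along the cylinder.
- thin_center (a point): Middle of the thin blank: a plain wooden cylinder 26 mm in diameter and 180 mm long, lying loose on the bench, about 0.07 kg. The point is on its axis, half-way along (13 mm above the bench); its x axis runs along the cylinder.
- saddle: Fixed plywood saddle: 18 mm base 150 (x) by 200 (y) mm, two 18 mm thick cross boards at x = -55 and 55, top z = 75. Origin: centre of underside, on the bench; z up. Both boards have two 90-degree V-notches, grooves along x: wide at y = 50 (60 across, 30 deep), narrow at y = -50 (36 across, 18 deep). Seated centres, mm in this frame: thick blank (0, 50, 76), thin (0, -50, 75).
There are look-alikes about, which are no part of the job. Leave any purple or turquoise look-alike of the part that bears thin_center alone.

How it is judged:
At the end, for the whole second after the job is handed in: The thick blank lies in the wide groove and the thin blank in the narrow groove, each cradled by the notches of both cross boards (centre within 8 mm of the groove line and about 5 mm of its seated height, axis within 7 degrees of the groove) and centred lengthwise within 20 mm, and they stay there (x of thick_center in the frame of saddle between -0.02 and 0.02 m and y of thick_center in the frame of saddle between 0.042 and 0.058 m and z of thick_center in the frame of saddle between 0.07 and 0.081 m and angle between the x axis of each of thick_center, thin_center and the x axis of saddle, either way round below 0.12 rad and x of thin_center in the frame of saddle between -0.02 and 0.02 m and y of thin_center in the frame of saddle between -0.058 and -0.042 m and z of thin_center in the frame of saddle between 0.07 and 0.081 m); the robot touches nothing.
It also fails if it takes over 64 s, if anything falls off the work surface, if the arm or the gripper's body presses on something with over 40 N, if the wrist force passes 120 N, or if a joint passes its speed limit or range.

## Working session

There is one attempt and no reset: what is moved stays moved. The work goes in short steps, Python scripts to look and compute and a tool call to move; the robot and the scene stay as the last step left them, time stands still between calls to the robot, and variables do not carry over. Pictures are saved under pics/ and viewed, at most 10 in all, crops included, and the job is handed in when it is done.

Besides the shell and the picture viewer there is one more tool, called as name([rows], argument=value, ...), one row to a line, values as JSON. play_rows: Moves the arm, as the interface text tells. Its arguments: {"type":"object","properties":{"steps":{"type":"array","items":{"type":"array"}},"newtons":{"type":"number"}},"required":["steps"]}

```bash
mkdir -p pics
python3 - <<'E'
from rig import ctrl,camera,calibration
import cv2
for n in("top","scene"):
    cv2.imwrite(f"pics/{n}0.png",camera(n)[:,:,::-1]); print(n,calibration(n))
print(ctrl.read_state())
E
```

```text
top {'camera_matrix': array([[406.15959019,   0.        , 261.13516843],
       [  0.        , 406.15959019, 185.1449381 ],
       [  0.        ,   0.        ,   1.        ]]), 'k1': 0.007510279716386799, 'xyz': array([0.20457934, 0.04882985, 1.10752622]), 'attitude': array([ 0.1585444 , -0.14441885, -1.56535222])}
scene {'camera_matrix': array([[439.63906051,   0.        , 253.85072045],
       [  0.        , 439.63906051, 191.38794852],
       [  0.        ,   0.        ,   1.        ]]), 'k1': 0.03714491867196826, 'xyz': array([ 1.04676779, -0.24038645,  0.81167396]), 'attitude': array([0.66844649, 0.41773067, 1.10237845])}
{'time': 0.1, 'joint_positions': array([ 1.21670856e+00,  3.77994267e-01,  7.97642737e-02,  1.27437938e+00,
       -1.99123167e-05,  1.46049946e+00]), 'dq': array([-0.00226492, -0.00207309,  0.00076986, -0.00190365, -0.00016717,
       -0.00078458]), 'tau': array([ 7.03521455e-04, -4.64693749e+01,  2.70581800e+01,  1.20145580e-02,
       -1.52220982e-04,  4.61913174e-06]), 'eef_pos': array([0.13859193, 0.55745168, 0.23045371]), 'tcp_rot': array([-3.81949668e-01, -3.11788577e+00,  2.77834855e-03]), 'ft_force': array([0.44470133, 0.26918291, 0.01077202]), 'torque': array([-0.04923571, -0.04730622, -0.01436086]), 'grasp_force': 0.0, 'gripper_width': 0.9983612047549011}
```

View pics/top0.png

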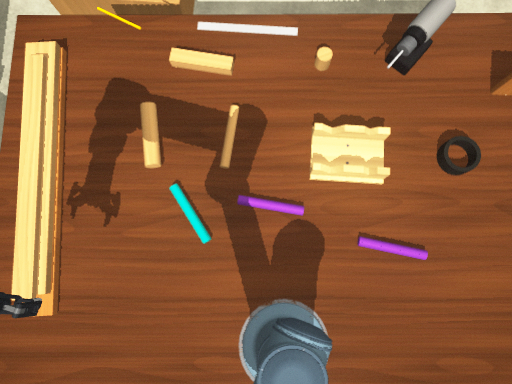

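View pics/scene0.png

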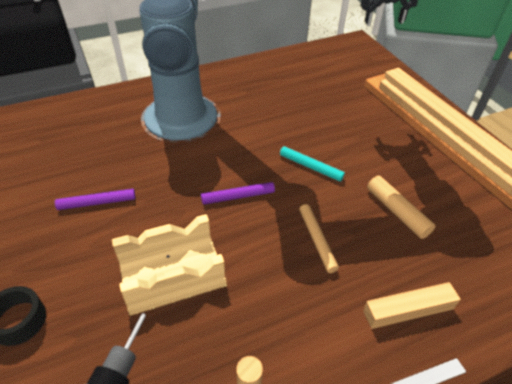

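The top view shows the thick blank at (150,135), the thin one at (230,136), the saddle at (350,153), purple and turquoise look-alikes, and the base at (285,340). The scene view shows the thick blank at (400,207), the thin one at (318,240) and the saddle at (170,262). Next I zoom in on the saddle and measure the blanks.

```bash
cat > h.py <<'E'
import numpy as np,cv2
from scipy.spatial.transform import Rotation as R
from rig import ctrl,camera,calibration
def rays(c,px):
    K=c["camera_matrix"];px=np.asarray(px,float).reshape(-1,1,2)
    u=cv2.undistortPoints(px,K,np.array([c["k1"],0,0,0.]))[:,0]
    return R.from_rotvec(c["attitude"]).apply(np.c_[u[:,0],-u[:,1],-np.ones(len(u))])
def plane(c,px,z):
    d=rays(c,px);o=c["xyz"];return o+d*((z-o[2])/d[:,2])[:,None]
def proj(c,P):
    p=R.from_rotvec(c["attitude"]).inv().apply(np.atleast_2d(P)-c["xyz"])*[1,-1,-1]
    return cv2.projectPoints(p,np.zeros(3),np.zeros(3),c["camera_matrix"],np.array([c["k1"],0,0,0.]))[0][:,0]
E
python3 - <<'E'
from h import *
t=cv2.imread("pics/top0.png");s=cv2.imread("pics/scene0.png")
a=cv2.resize(t[110:195,300:400],None,fx=4,fy=4,interpolation=cv2.INTER_CUBIC)
b=cv2.resize(s[205:320,100:240],None,fx=2.8,fy=2.956,interpolation=cv2.INTER_CUBIC)
cv2.imwrite("pics/sad.png",np.hstack([a,b[:340]]))
hsv=cv2.cvtColor(t,cv2.COLOR_BGR2HSV)
m=((hsv[...,0]>10)&(hsv[...,0]<32)&(hsv[...,2]>95)&(hsv[...,1]>60)).astype(np.uint8)
c=calibration("top")
n,l,st,ce=cv2.connectedComponentsWithStats(m)
for i in range(1,n):
    if st[i,4]>100:
        pts=np.argwhere(l==i)[:,::-1]; r=cv2.minAreaRect(pts.astype(np.float32))
        print(st[i],np.round(r[0],1),np.round(r[1],1),np.round(r[2],1))
        for z in(.013,.022,.075): print('  ',np.round(plane(c,[r[0]],z),4), np.round(plane(c,cv2.boxPoints(r),z)[:,:2],3).tolist())
E
```

```text
[     0      0    512    384 137916] [255.5 191.5] [511. 383.] 0.0
   [[0.4007 0.0742 0.013 ]] [[-0.087, 0.714], [0.988, 0.848], [0.98, -0.686], [-0.083, -0.562]]
   [[0.3991 0.074  0.022 ]] [[-0.085, 0.708], [0.982, 0.841], [0.974, -0.68], [-0.08, -0.557]]
   [[0.3896 0.0728 0.075 ]] [[-0.07, 0.676], [0.944, 0.802], [0.936, -0.644], [-0.067, -0.528]]
[448 145  19  14 179] [457.  151.5] [13. 18.] 90.0
   [[ 0.5131 -0.4844  0.013 ]] [[0.532, -0.461], [0.532, -0.511], [0.494, -0.507], [0.495, -0.458]]
   [[ 0.5105 -0.48    0.022 ]] [[0.529, -0.457], [0.529, -0.506], [0.492, -0.503], [0.492, -0.454]]
   [[ 0.4956 -0.4542  0.075 ]] [[0.513, -0.432], [0.513, -0.479], [0.478, -0.476], [0.478, -0.429]]
[254 208  40  57 611] [268.6 237. ] [39.6 52.5] 10.9
   [[0.2768 0.0387 0.013 ]] [[0.219, 0.104], [0.356, 0.078], [0.336, -0.027], [0.199, 0.001]]
   [[0.2762 0.0388 0.022 ]] [[0.219, 0.103], [0.355, 0.078], [0.335, -0.027], [0.199, 0.001]]
   [[0.2727 0.0393 0.075 ]] [[0.218, 0.1], [0.348, 0.076], [0.329, -0.023], [0.2, 0.003]]
```

View pics/sad.png

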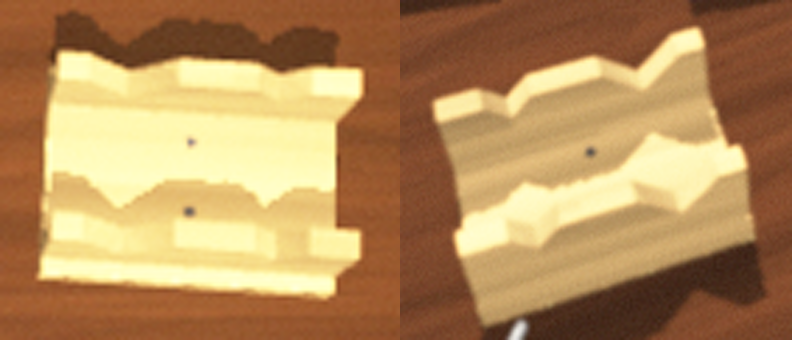

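The crop shows the wide notches on the left in the top view (world +y) and the narrow ones on the right, so saddle x is close to world +x. The board-top corners in crop pixels are (58,52), (362,70), (362,95), (57,80) for the far board and (52,212), (362,230), (362,257), (50,238) for the near one.

Run:
```python
from h import *
t=cv2.imread("pics/top0.png");c=calibration("top")
q=np.array([(58,52),(362,70),(362,95),(57,80),(52,212),(362,230),(362,257),(50,238)])/4+[299.6,109.6]
P=plane(c,q,.075)[:,:2]; print(np.round(P,3).tolist())
S=np.array([(64,100),(64,-100),(46,-100),(46,100),(-46,100),(-46,-100),(-64,-100),(-64,100)])/1e3
Z=(S@[1,1j]); W=P@[1,1j]; r=np.vdot(Z,W-W.mean()); r/=abs(r)
print("saddle",W.mean(),np.degrees(np.angle(r)),"resid mm",np.round(1e3*abs(W-W.mean()-r*Z),1))
hsv=cv2.cvtColor(t,cv2.COLOR_BGR2HSV)
for x,y in((150,135),(153,150),(230,136),(227,155),(190,150),(120,130),(300,100)): print((x,y),hsv[y,x],t[y,x])
```

```text
[[0.576, -0.083], [0.563, -0.284], [0.546, -0.283], [0.557, -0.082], [0.466, -0.076], [0.454, -0.277], [0.436, -0.276], [0.449, -0.075]]
saddle (0.5057927144406102-0.1795142784771804j) -3.5012229967722766 resid mm [0.9 0.9 0.8 1.5 0.7 1.  1.  1.4]
(150, 135) [ 17 146 205] [ 88 155 205]
(153, 150) [ 24 107 253] [147 233 253]
(230, 136) [ 17 141 212] [ 95 163 212]
(227, 155) [ 17 140 207] [ 93 158 207]
(190, 150) [ 12 180 136] [ 40  78 136]
(120, 130) [ 12 184  90] [25 50 90]
(300, 100) [ 11 176 135] [ 42  77 135]
```

```bash
cat >> h.py <<'E'
def blanks(img,c,roi):
    hsv=cv2.cvtColor(img,cv2.COLOR_RGB2HSV)
    m=((hsv[...,0]>=13)&(hsv[...,0]<=30)&(hsv[...,1]<166)&(hsv[...,1]>60)&(hsv[...,2]>75)).astype(np.uint8)
    k=np.zeros_like(m);x0,y0,x1,y1=roi;k[y0:y1,x0:x1]=1
    n,l,st,ce=cv2.connectedComponentsWithStats(m*k);i=1+st[1:,4].argmax()
    return cv2.minAreaRect(np.argwhere(l==i)[:,::-1].astype(np.float32))
def axis(c,r,z):
    b=cv2.boxPoints(r);
    if np.linalg.norm(b[0]-b[1])>np.linalg.norm(b[1]-b[2]): b=np.roll(b,-1,0)
    e=np.array([(b[0]+b[1])/2,(b[2]+b[3])/2]); return e,plane(c,e,z)
E
python3 - <<'E'
from h import *
D={"top":[("thick",(110,90,180,180),.022),("thin",(205,90,250,180),.013)],
"scene":[("thick",(355,165,445,250),.022),("thin",(290,195,345,285),.013)]}
for n in D:
    c=calibration(n);img=cv2.imread(f"pics/{n}0.png")[:,:,::-1]
    for nm,roi,z in D[n]:
        r=blanks(img,c,roi);e,w=axis(c,r,z);d=w[1]-w[0]
        print(n,nm,np.round(r[1],1),np.round(e,1).tolist(),"mid",np.round(w.mean(0),4),"len",np.linalg.norm(d).round(4),"yaw",np.degrees(np.arctan2(d[1],d[0]))%180)
print(ctrl.read_state()["time"])
E
```

```text
top thick [67.3 17.5] [[147.60000610351562, 100.9000015258789], [152.60000610351562, 168.0]] mid [0.563  0.3696 0.022 ] len 0.1975 yaw 7.120180992395461
top thin [10.4 64.9] [[234.60000610351562, 103.9000015258789], [223.60000610351562, 167.89999389648438]] mid [0.561  0.1489 0.013 ] len 0.19 yaw 171.50221413079137
scene thick [81.8 21.6] [[369.5, 179.5], [430.3999938964844, 234.0]] mid [0.5598 0.3641 0.022 ] len 0.2003 yaw 8.119368207854382
scene thin [76.1 14.7] [[302.5, 203.3000030517578], [334.20001220703125, 272.5]] mid [0.5573 0.1463 0.013 ] len 0.2006 yaw 171.2287689919243
0.1
```

```bash
cat >> h.py <<'E'
def go(p,yaw):
    "shift (cm, tool axes) and roll (deg) putting TCP at p with tool x along a line of given yaw (deg)"
    s=ctrl.read_state();T=R.from_rotvec(s["tcp_rot"]);M=T.as_matrix()
    cur=np.degrees(np.arctan2(M[1,0],M[0,0]))
    roll=-((yaw-cur+90)%180-90)
    print("t",round(s["time"],2),"tcp",np.round(s["eef_pos"],4),"xyaw",round(cur,1),"z",np.round(M[:,2],3),"q1,q6",np.round(s["joint_positions"][[0,5]],2),
      "SHIFT",np.round(T.inv().apply(np.array(p)-s["eef_pos"])*100,2),"ROLL",round(roll,1),"w",round(s["gripper_width"],3),"F",np.round(s["ft_force"],1),"grip",round(s["grasp_force"],1))
E
python3 -c "
from h import *
go([.561,.367,.16],7.5)"
```

```text
t 0.1 tcp [0.1386 0.5575 0.2305] xyaw 166.0 z [-0.001 -0.002 -1.   ] q1,q6 [1.22 1.46] SHIFT [-45.59  -8.27   7.05] ROLL -21.5 w 0.998 F [0.4 0.3 0. ] grip 0.0
```

play_rows([
  [8.5,[-6,-1,0],-4],
  [8.5,[-12,-2,1],-8],
  [8.5,[-18,-3,2],-13],
  [8.5,[-24,-4,3],-18],
  [8.5,[-30,-5.4,4],-21.5],
], newtons=40)

```text
time: 0.72
eef_pos: [0.4183, 0.4322, 0.1905]
tcp_rot: [0.21, -3.134, 0.0]
ft_force: [0.6, 0.3, 0.2]
gripper_width: 0.995
grasp_force: 0.0
```

```bash
python3 -c "
from h import *
go([.561,.367,.16],7.5)"
```

```text
t 0.72 tcp [0.4183 0.4322 0.1905] xyaw -172.3 z [-0.001 -0.    -1.   ] q1,q6 [0.7  0.56] SHIFT [-13.27  -8.36   3.05] ROLL 0.2 w 0.995 F [0.6 0.3 0.2] grip 0.0
```

play_rows([
  [8.5,[-4.5,-2.8,1],0],
  [8.5,[-9,-5.6,2],0],
  [8.5,[-13.3,-8.4,3],0],
  [8.5,[-13.3,-8.4,3],0],
  [8.5,[-13.3,-8.4,3],0],
])

```text
time: 1.35
eef_pos: [0.5591, 0.3672, 0.1607]
tcp_rot: [0.206, -3.133, 0.0]
ft_force: [-1.0, 1.1, -0.4]
gripper_width: 0.993
grasp_force: 0.0
```

```bash
python3 -c "
from h import *
go([.561,.367,.006],7.5)
c=calibration('wrist');im=camera('wrist');cv2.imwrite('pics/w1.png',im[:,:,::-1]);print(c)
for s in(-.09,.09):
  y=np.radians(7.5);print(proj(c,[.561+s*np.cos(y),.367+s*np.sin(y),.022]))"
```

```text
t 1.35 tcp [0.5591 0.3672 0.1607] xyaw -172.5 z [-0.002 -0.    -1.   ] q1,q6 [0.49 0.35] SHIFT [-0.21 -0.05 15.47] ROLL 0.0 w 0.993 F [-1.   1.1 -0.4] grip 0.0
{'camera_matrix': array([[322.44568622,   0.        , 252.94797736],
       [  0.        , 322.44568622, 194.07221751],
       [  0.        ,   0.        ,   1.        ]]), 'k1': -0.08595718499846575, 'xyz': array([0.47876997, 0.3570666 , 0.30296472]), 'attitude': array([-0.23818326, -0.27240772,  1.68622641])}
[[251.76354068  79.28687208]]
[[251.8408624  269.69846528]]
```

View pics/w1.png

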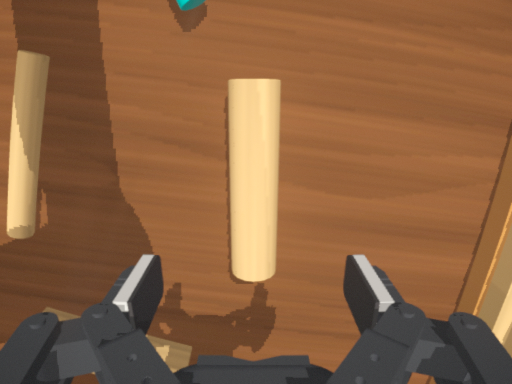

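The wrist view shows the thick blank centred between the fingers, from (254,80) to (254,275), within 2 px of the prediction. I'll descend and grip.

play_rows([
  [8.5,[-0.2,0,5],0],
  [8.5,[-0.2,0,10],0],
  [8.5,[-0.2,0,14],0],
  [8.5,[-0.2,0,15.4],0],
  [8.5,[-0.2,0,15.4],0],
])

```text
time: 2.02
eef_pos: [0.5607, 0.3682, 0.0074]
tcp_rot: [0.208, -3.134, 0.001]
ft_force: [0.5, -0.4, -0.2]
gripper_width: 0.994
grasp_force: 0.0
```

play_rows([
  [2,[0,0,0],0],
  [2,[0,0,0],0],
  [2,[0,0,0],0],
  [2,[0,0,0],0],
  [2,[0,0,0],0],
], newtons=40)

```text
time: 2.65
eef_pos: [0.5631, 0.3684, 0.0095]
tcp_rot: [-0.206, 3.132, 0.003]
ft_force: [-0.9, 0.2, 6.3]
gripper_width: 0.498
grasp_force: 40.5
```

play_rows([
  [2,[0,0,-3],0],
  [2,[0,0,-8],0],
  [2,[0,0,-14],0],
  [2,[0,0,-18],0],
  [2,[0,0,-18],0],
])

```text
time: 3.28
eef_pos: [0.5642, 0.3688, 0.192]
tcp_rot: [-0.206, 3.127, 0.006]
ft_force: [1.4, -0.4, -2.5]
gripper_width: 0.496
grasp_force: 41.5
```

```bash
python3 -c "
from h import *
go([.509,-.1296,.19],-3.5)"
```

```text
t 3.27 tcp [0.5642 0.3688 0.192 ] xyaw -172.5 z [ 0.008  0.004 -1.   ] q1,q6 [0.48 0.35] SHIFT [ 12.   -48.69  -0.05] ROLL 11.0 w 0.496 F [ 1.4 -0.4 -2.5] grip 41.5
```

play_rows([
  [2,[1.2,-5,0],1],
  [2,[2.4,-10,0],2],
  [2,[3.6,-15,0],4],
  [2,[4.8,-20,0],6],
  [2,[6,-25,0],8],
])

```text
time: 3.9
eef_pos: [0.5333, 0.1101, 0.1852]
tcp_rot: [-0.014, -3.138, 0.001]
ft_force: [0.3, -0.8, -1.6]
gripper_width: 0.502
grasp_force: 41.6
```

```bash
python3 -c "
from h import *
go([.509,-.1296,.19],-3.5)"
```

```text
t 3.9 tcp [0.5333 0.1101 0.1852] xyaw 179.5 z [-0.003 -0.    -1.   ] q1,q6 [0.09 0.1 ] SHIFT [  2.21 -24.    -0.46] ROLL 3.0 w 0.502 F [ 0.3 -0.8 -1.6] grip 41.6
```

play_rows([
  [2,[0.6,-6,-0.2],1],
  [2,[1.2,-12,-0.4],2],
  [2,[1.8,-18,-0.5],3],
  [2,[2.2,-24,-0.5],3],
  [2,[2.2,-24,-0.5],3],
])

```text
time: 4.53
eef_pos: [0.5096, -0.1316, 0.1904]
tcp_rot: [-0.106, -3.137, 0.0]
ft_force: [0.4, 0.7, -2.2]
gripper_width: 0.502
grasp_force: 41.7
```

```bash
python3 -c "
from h import *
c=calibration('wrist');cv2.imwrite('pics/w2.png',camera('wrist')[:,:,::-1])
go([.509,-.1296,.064],-3.5)
print(proj(c,[.509,-.1296,.2]))
o=np.array([.5058,-.1795]);a=np.radians(-3.5);M=np.array([[np.cos(a),-np.sin(a)],[np.sin(a),np.cos(a)]])
for p in((-64,50,45),(-46,50,45),(-64,80,75),(-64,20,75),(-64,-50,57)): print(p,proj(c,np.r_[o+M@np.array(p[:2])/1e3,p[2]/1e3]))"
```

```text
t 4.58 tcp [ 0.5097 -0.1293  0.1904] xyaw 176.3 z [-0.003  0.002 -1.   ] q1,q6 [-0.37 -0.3 ] SHIFT [ 0.03 -0.05 12.64] ROLL -0.2 w 0.497 F [-0.4  0.1 -2.6] grip 41.7
[[256.11669184 267.37166451]]
(-64, 50, 45) [[254.15524835 107.65715396]]
(-46, 50, 45) [[254.2550466  128.49495755]]
(-64, 80, 75) [[292.76984016 109.72959522]]
(-64, 20, 75) [[215.84851048 110.18098394]]
(-64, -50, 57) [[135.5619502  110.21448303]]
```

View pics/w2.png

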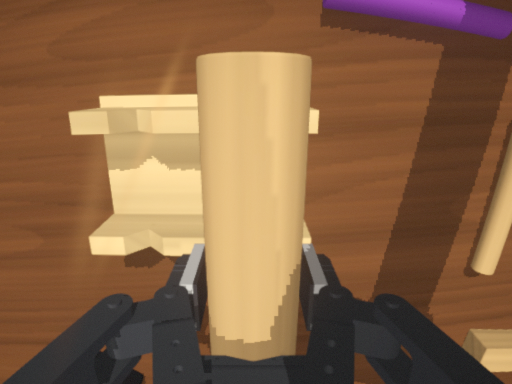

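```bash
python3 -c "
from h import *
c=calibration('wrist')
o=np.array([.5058,-.1795]);a=np.radians(-3.5);M=np.array([[np.cos(a),-np.sin(a)],[np.sin(a),np.cos(a)]])
for p in((-64,100,75),(-64,-100,75),(64,100,75),(64,-100,75),(46,-100,75),(-46,-100,75),(-46,-50,57),(-64,-50,57)): print(p,proj(c,np.r_[o+M@np.array(p[:2])/1e3,p[2]/1e3]).round(1))
for q in ((72,112),(318,110),(92,250),(70,133)):
  print(q,(M.T@(plane(c,[q],.075)[0,:2]-o)*1e3).round(1))
im=cv2.imread('pics/w2.png');cv2.imwrite('pics/w2c.png',cv2.resize(im[90:270,50:340],None,fx=2.7,fy=2.7,interpolation=cv2.INTER_CUBIC))"
```

```text
(-64, 100, 75) [[315.3 110.1]]
(-64, -100, 75) [[ 65.  113.3]]
(64, 100, 75) [[307.3 255.8]]
(64, -100, 75) [[ 89.6 255.4]]
(46, -100, 75) [[ 86.2 237.7]]
(-46, -100, 75) [[ 68.4 135.6]]
(-46, -50, 57) [[135.  131.5]]
(-64, -50, 57) [[132.8 110.1]]
(72, 112) [-64.9 -93.8]
(318, 110) [-64.1 102.1]
(92, 250) [ 58.4 -96.7]
(70, 133) [-48.1 -98.2]
```

View pics/w2c.png

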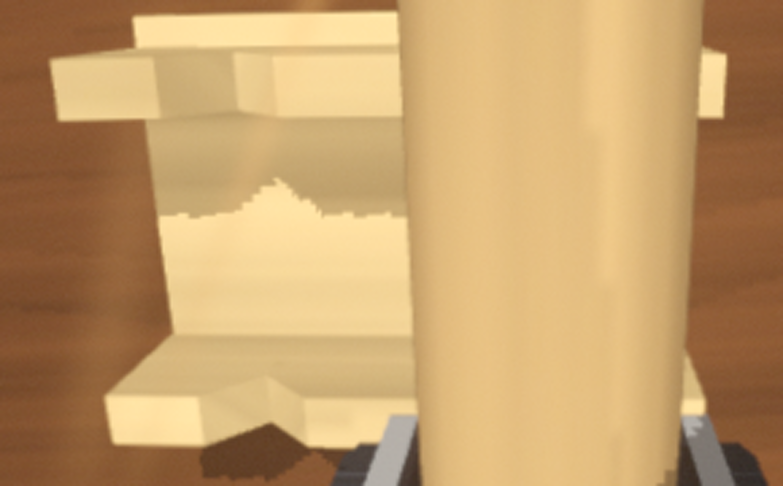

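The crop confirms that the saddle pose agrees to within about 3 px (2 mm): narrow notch at full-image (136,109), board ends at (68,112) and (318,110). Lowering.

play_rows([
  [2,[0,0.1,4],0],
  [2,[0,0.1,8],0],
  [2,[0,0.1,11],0],
  [2,[0,0.1,12.3],0],
  [2,[0,0.1,12.3],0],
])

```text
time: 5.2
eef_pos: [0.5105, -0.1261, 0.0687]
tcp_rot: [-0.093, -3.139, 0.0]
ft_force: [0.2, 1.1, -2.1]
gripper_width: 0.5
grasp_force: 41.8
```

play_rows([
  [2,[0,0,0],0],
  [2,[0,0,0.1],0],
  [2,[0,0,0.2],0],
  [2,[0,0,0.3],0],
  [2,[0,0,0.3],0],
])

```text
time: 5.82
eef_pos: [0.5116, -0.1274, 0.0667]
tcp_rot: [0.096, 3.139, -0.001]
ft_force: [-0.5, -0.9, 1.7]
gripper_width: 0.504
grasp_force: 42.2
```

```bash
python3 -c "
from h import *
go([.509,-.1283,.0635],-3.5)"
```

```text
t 5.83 tcp [ 0.5116 -0.1274  0.0667] xyaw 176.5 z [ 0.001 -0.001 -1.   ] q1,q6 [-0.36 -0.3 ] SHIFT [ 0.25 -0.11  0.32] ROLL 0.0 w 0.504 F [-0.5 -0.9  1.7] grip 42.2
```

play_rows([
  [2,[0.1,0,0.1],0],
  [2,[0.1,0,0.2],0],
  [2,[0.1,0,0.2],0],
])

```text
time: 6.2
eef_pos: [0.5116, -0.1282, 0.0658]
tcp_rot: [0.096, 3.137, -0.004]
ft_force: [-0.5, -3.4, 7.9]
gripper_width: 0.498
grasp_force: 42.8
```

Seated, with an 8 N reaction. I'll open and retreat.

play_rows([
  [5.5,[0,0,0],0],
  [6,[0,0,0],0],
  [6.5,[0,0,0],0],
  [7,[0,0,0],0],
  [7,[0,0,0],0],
])

```text
time: 6.82
eef_pos: [0.5101, -0.1267, 0.0642]
tcp_rot: [-0.095, -3.14, -0.0]
ft_force: [-0.3, -0.1, -0.7]
gripper_width: 0.818
grasp_force: 0.0
```

play_rows([
  [7,[0,0,-3],0],
  [7,[0,0,-8],0],
  [7,[0,0,-13],0],
  [7,[0,0,-16],0],
  [7,[0,0,-16],0],
])

```text
time: 7.45
eef_pos: [0.5121, -0.1275, 0.2271]
tcp_rot: [0.095, 3.134, -0.003]
ft_force: [-0.3, -0.2, 0.3]
gripper_width: 0.818
grasp_force: 0.0
```

```bash
python3 -c "
from h import *
c=calibration('wrist');im=camera('wrist');cv2.imwrite('pics/w3.png',im[:,:,::-1])
go([.558,.1475,.16],-8.6)
# thin blank from earlier wrist picture w1 (pose saved)
c={'camera_matrix':c['camera_matrix'],'k1':c['k1'],'xyz':np.array([0.47876997,0.3570666,0.30296472]),'attitude':np.array([-0.23818326,-0.27240772,1.68622641])}
r=blanks(cv2.imread('pics/w1.png')[:,:,::-1],c,(0,40,60,245));e,w=axis(c,r,.013);d=w[1]-w[0];print(e,w.mean(0),np.linalg.norm(d),np.degrees(np.arctan2(d[1],d[0]))%180)"
```

```text
t 7.5 tcp [ 0.5109 -0.1271  0.2251] xyaw 176.5 z [ 0.002 -0.001 -1.   ] q1,q6 [-0.36 -0.3 ] SHIFT [-3.02 27.7   6.5 ] ROLL 5.1 w 0.817 F [ 0.4 -0.2 -0.1] grip 0.0
[[ 29.500004  40.      ]
 [ 29.500004 243.99997 ]] [0.55953142 0.15126676 0.013     ] 0.20070566397626582 175.9377526021922
```

View pics/w3.png

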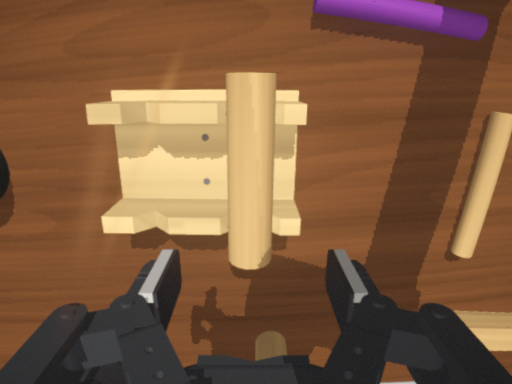

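The thick blank lies in the wide groove: its ends are at rows 75 and about 260, evenly past the boards (rows 103 and 232). The thin blank is at about (482,185). Moving over it.

play_rows([
  [7,[-0.6,5.5,0],1],
  [7,[-1.2,11,1.5],2],
  [7,[-1.8,17,3],3],
  [7,[-2.4,23,5],4],
  [7,[-3,27.7,6.5],5],
])

```text
time: 8.12
eef_pos: [0.5552, 0.1499, 0.1564]
tcp_rot: [-0.231, -3.129, 0.001]
ft_force: [0.5, -1.0, -0.7]
gripper_width: 0.82
grasp_force: 0.0
```

play_rows([
  [7,[0,0,0],0],
  [7,[0,0,0],0],
])

```text
time: 8.38
eef_pos: [0.5558, 0.1474, 0.158]
tcp_rot: [-0.231, -3.131, 0.002]
ft_force: [-0.3, -0.2, 0.6]
gripper_width: 0.816
grasp_force: 0.0
```

```bash
python3 -c "
from h import *
go([.558,.1475,.003],-8.6)
c=calibration('wrist');im=camera('wrist');cv2.imwrite('pics/w4.png',im[:,:,::-1])
for s in(-.09,.09):
  y=np.radians(-8.6);print(proj(c,[.558+s*np.cos(y),.1475+s*np.sin(y),.013]))
r=blanks(im,c,(215,60,290,300));e,w=axis(c,r,.013);d=w[1]-w[0];print(r,e,w.mean(0),np.linalg.norm(d),np.degrees(np.arctan2(d[1],d[0]))%180)"
```

```text
t 8.38 tcp [0.5558 0.1474 0.158 ] xyaw 171.6 z [-0.003 -0.001 -1.   ] q1,q6 [0.15 0.3 ] SHIFT [-0.25  0.07 15.5 ] ROLL 0.2 w 0.816 F [-0.3 -0.2  0.6] grip 0.0
[[253.40311208  80.21087809]]
[[252.79644063 266.97808112]]
((252.0, 169.0), (218.0, 74.0), 90.0) [[252.  60.]
 [252. 278.]] [0.55625751 0.14674517 0.013     ] 0.20941094818969974 171.52100376021403
```

View pics/w4.png

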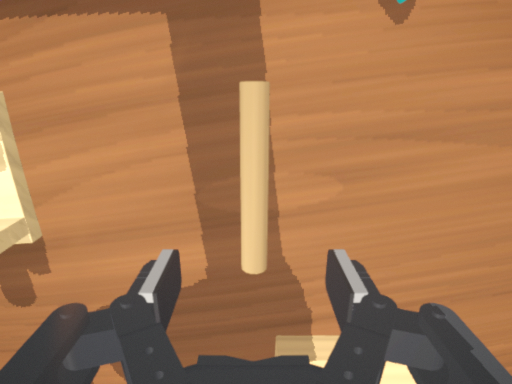

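The thin blank spans (254,82) to (254,268), centred between the fingers as predicted.

play_rows([
  [7,[-0.2,0,5],0],
  [7,[-0.2,0,10],0],
  [7,[-0.2,0,14],0],
  [7,[-0.2,0,15.3],0],
  [7,[-0.2,0,15.3],0],
])

```text
time: 9.05
eef_pos: [0.5587, 0.1466, 0.0064]
tcp_rot: [-0.234, -3.132, 0.0]
ft_force: [-0.5, -0.1, 0.1]
gripper_width: 0.816
grasp_force: 0.0
```

play_rows([
  [1,[0,0,0],0],
  [1,[0,0,0],0],
  [1,[0,0,0],0],
  [1,[0,0,0],0],
  [1,[0,0,0],0],
], newtons=30)

```text
time: 9.68
eef_pos: [0.5602, 0.1478, 0.008]
tcp_rot: [0.231, 3.13, 0.001]
ft_force: [-1.0, 0.4, 7.7]
gripper_width: 0.291
grasp_force: 29.3
```

```bash
python3 -c "
from h import *
go([.558,.1475,.003],-8.6)"
```

```text
t 9.68 tcp [0.5602 0.1478 0.008 ] xyaw 171.5 z [ 0.003  0.    -1.   ] q1,q6 [0.15 0.3 ] SHIFT [ 0.22 -0.07  0.49] ROLL 0.1 w 0.291 F [-1.   0.4  7.7] grip 29.3
```

play_rows([
  [1,[0,0,-3],0],
  [1,[0,0,-8],0],
  [1,[0,0,-14],0],
  [1,[0,0,-18],0],
  [1,[0,0,-18],0],
], newtons=45)

```text
time: 10.3
eef_pos: [0.5616, 0.1481, 0.1908]
tcp_rot: [0.231, 3.125, 0.003]
ft_force: [0.4, 1.0, -1.0]
gripper_width: 0.282
grasp_force: 44.3
```

```bash
python3 -c "
from h import *
go([.503,-.228,.19],-3.5)
im=camera('wrist');cv2.imwrite('pics/w5.png',im[:,:,::-1])"
```

```text
t 10.3 tcp [0.5616 0.1481 0.1908] xyaw 171.5 z [ 0.008  0.001 -1.   ] q1,q6 [0.15 0.3 ] SHIFT [ 2.700e-01 -3.806e+01 -2.000e-02] ROLL -5.0 w 0.282 F [ 0.4  1.  -1. ] grip 44.3
```

View pics/w5.png

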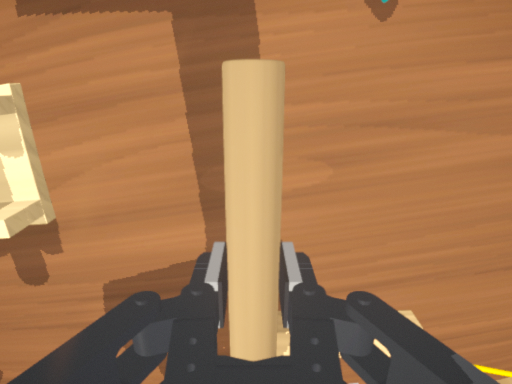

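The thin blank is held level and in line with the tool, spanning (253,62) to (253,355).

play_rows([
  [1,[0,-4,0],-1],
  [1,[0.1,-9,0],-2],
  [1,[0.1,-15,0],-3],
  [1,[0.2,-21,0],-4],
  [1,[0.2,-27,0],-5],
])

```text
time: 10.98
eef_pos: [0.5152, -0.1204, 0.1843]
tcp_rot: [-0.093, -3.137, -0.002]
ft_force: [0.9, -0.1, -0.8]
gripper_width: 0.284
grasp_force: 44.4
```

play_rows([
  [1,[0.5,-5,0],0],
  [1,[0.8,-9,0],0],
  [1,[1,-11,0],0],
  [1,[1,-11,0],0],
  [1,[1,-11,0],0],
])

```text
time: 11.6
eef_pos: [0.5002, -0.227, 0.1856]
tcp_rot: [-0.093, -3.139, -0.002]
ft_force: [-0.6, -0.2, -0.4]
gripper_width: 0.283
grasp_force: 44.5
```

```bash
python3 -c "
from h import *
go([.503,-.228,.072],-3.5)"
```

```text
t 11.6 tcp [ 0.5002 -0.227   0.1856] xyaw 176.6 z [-0.001  0.002 -1.   ] q1,q6 [-0.54 -0.48] SHIFT [-0.3  -0.11 11.36] ROLL 0.1 w 0.283 F [-0.6 -0.2 -0.4] grip 44.5
```

play_rows([
  [1,[-0.5,-0.1,4],0],
  [1,[-0.5,-0.1,8],0],
  [1,[-0.5,-0.1,10.5],0],
  [1,[-0.5,-0.1,11.2],0],
  [1,[-0.5,-0.1,11.2],0],
])

```text
time: 12.22
eef_pos: [0.5058, -0.2289, 0.0747]
tcp_rot: [0.093, 3.14, 0.001]
ft_force: [0.8, -0.5, -1.0]
gripper_width: 0.287
grasp_force: 44.6
```

play_rows([
  [1,[0,0,0],0],
  [1,[0,0,0.1],0],
  [1,[0,0,0.2],0],
  [1,[0,0,0.3],0],
  [1,[0,0,0.3],0],
])

```text
time: 12.85
eef_pos: [0.5054, -0.2298, 0.0713]
tcp_rot: [0.095, 3.14, -0.0]
ft_force: [-0.3, -0.1, 0.1]
gripper_width: 0.285
grasp_force: 44.6
```

play_rows([
  [1,[0,0,0.1],0],
  [1,[0,0,0.2],0],
  [1,[0,0,0.2],0],
  [1,[0,0,0.2],0],
])

```text
time: 13.35
eef_pos: [0.5056, -0.2303, 0.0705]
tcp_rot: [0.096, 3.139, -0.002]
ft_force: [-2.9, -0.4, 6.8]
gripper_width: 0.285
grasp_force: 45.6
```

Seated (6.8 N reaction at the expected height). Release and retreat.

play_rows([
  [3.5,[0,0,0],0],
  [4,[0,0,0],0],
  [4.5,[0,0,0],0],
  [5,[0,0,0],0],
  [5,[0,0,0],0],
])

```text
time: 13.98
eef_pos: [0.5053, -0.2296, 0.0692]
tcp_rot: [-0.095, -3.14, -0.0]
ft_force: [0.6, -0.4, 0.0]
gripper_width: 0.588
grasp_force: 0.0
```

play_rows([
  [5,[0,0,-3],0],
  [5,[0,0,-8],0],
  [5,[0,0,-13],0],
  [5,[0,0,-16],0],
  [5,[0,0,-16],0],
])

```text
time: 14.6
eef_pos: [0.5071, -0.2307, 0.2321]
tcp_rot: [0.095, 3.135, -0.004]
ft_force: [0.4, 0.3, -0.9]
gripper_width: 0.586
grasp_force: 0.0
```

play_rows([
  [5,[0,5,0],0],
  [5,[0,5,0],0],
  [5,[0,5,0],0],
])

```text
time: 14.98
eef_pos: [0.5078, -0.1796, 0.228]
tcp_rot: [-0.094, -3.138, -0.001]
ft_force: [-0.7, -0.8, -0.5]
gripper_width: 0.583
grasp_force: 0.0
```

```bash
python3 -c "
from h import *
go([.503,-.228,.072],-3.5)
c=calibration('wrist');im=camera('wrist');cv2.imwrite('pics/w6.png',im[:,:,::-1])
o=np.array([.5058,-.1795]);a=np.radians(-3.5);M=np.array([[np.cos(a),-np.sin(a)],[np.sin(a),np.cos(a)]])
for p in((-90,50,76),(90,50,76),(-90,-50,75),(90,-50,75),(-64,0,75),(64,0,75)): print(p,proj(c,np.r_[o+M@np.array(p[:2])/1e3,p[2]/1e3]).round(1))"
```

```text
t 14.97 tcp [ 0.5078 -0.1796  0.228 ] xyaw 176.6 z [-0.002  0.001 -1.   ] q1,q6 [-0.46 -0.4 ] SHIFT [ 0.16 -4.87 15.6 ] ROLL 0.1 w 0.583 F [-0.7 -0.8 -0.5] grip 0.0
(-90, 50, 76) [[309.9  75.6]]
(90, 50, 76) [[300.4 259.6]]
(-90, -50, 75) [[195.   75.5]]
(90, -50, 75) [[204.1 259. ]]
(-64, 0, 75) [[252.3 105.7]]
(64, 0, 75) [[252.2 236.6]]
```

View pics/w6.png

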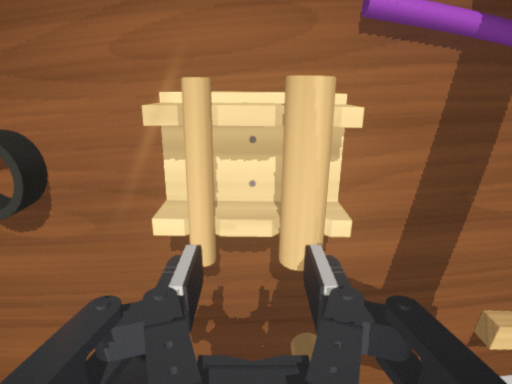

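Both blanks are seated: thick from (310,78) to (301,260), thin from (197,79) to (204,261). Both are within about 3 px of the predicted seated ends, and the robot touches nothing.

```bash
python3 -c "
from rig import ctrl
print(ctrl.sign_off())"
```

```text
the job is handed in; nothing more can be done
None
```

I laid the thick blank in the wide groove and the thin blank in the narrow groove. The last wrist picture, taken with the gripper clear, showed both ends of each within about 3 px of where a centred, seated blank should be. I handed the job in at about 15 s and got no pass or fail back.

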